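Make up two china-painting sets

TASK

Make up the two work sets from the stock behind the trays. In the tray with three square bays, counting from the end with the wire handle, stand the large jar in the first bay, the small bowl in the second and one small can in the third. In the tray with two bays, stand the other small can in the square bay and lay the thin brush that lies with the stock flat and lengthways along the middle of the long bay; don't tip the bowl on the way, and don't move the round water pot or the spring clip.

Things in the scene. Friction and masses are not known exactly. Their poses are not given: they have to be found in the camera images.
- tray_three: Low grey tray with white ribs fixed on the bench, 90 mm wide (x), 260 mm long (y), 5 mm ribs up to 11 mm and bay floor 4 mm above the bench. A flat wire handle sticks out 35 mm more at its +y end. Origin: centre of underside; z up. Three square bays 80 x 80 mm inside, centres at x = 0 and y = +85 mm (next to the handle), 0 and -85 mm.
- tray_two: Low grey tray with white ribs fixed on the bench, 90 mm wide (x), 320 mm long (y), 5 mm ribs up to 11 mm and bay floor 4 mm above the bench. A flat wire handle sticks out 35 mm more at its +y end. Origin: centre of underside; z up. Two bays: a square one next to the handle, 80 x 80 mm inside, centre at x = 0, y = +115 mm; a long one, 80 (x) by 225 mm (y) inside, centre at x = 0, y = -42.5 mm.
- large_jar: Large closed round paint jar with a red ribbed lid and teal body, 58 mm diameter, 62 mm high. Origin: centre of its underside; z up. The lid is the part above 46 mm and does not come off; grip round the side.
- small_can_1: Small closed round plain metal can, 48 mm diameter, 50 mm high, straight-sided from 5 to 35 mm up, tapering in to the lid above. The two small cans are identical and interchangeable. Origin: centre of its underside; z up. Grip it round the straight side.
- small_can_2: Small closed round plain metal can, 48 mm diameter, 50 mm high, straight-sided from 5 to 35 mm up, tapering in to the lid above. The two small cans are identical and interchangeable. Origin: centre of its underside; z up. Grip it round the straight side.
- small_bowl: Small round black paint bowl with dried colour in it, 58 mm across the rim (widest at the top), 25 mm high, foot 41 mm across. Origin: centre of its underside; z up. Grip it from outside across the rim.
- brush: Thin brown paint brush lying flat on the bench behind the trays, 202 mm long (its y), 9 mm thick, 12 g; either end may point either way. Origin: middle of its length, on the underside; z up.
- dropper: Bystander: round-bellied green glazed water pot, 71 mm across, 71 mm high, behind the stock. Origin: centre of its underside.
- clip: Bystander: small black spring clip, 39 x 46 x 17 mm, behind the stock. Origin: centre of its underside.
Things that resemble listed ones, but are neither listed nor needed, are in the scene too. What is shaped like the small_can_2 but blue or purple is not meant.

How it is judged:
By the outcome, as a careful person would: the job done as asked, in the order asked, and still so for the second after the job is handed in, with the robot touching nothing.
It also fails if it takes over 125 s, if anything falls off the work surface, if the arm or the gripper's body presses on something with over 40 N, if the wrist force passes 120 N, or if a joint passes its speed limit or range.

ROBOT

A 6-joint arm with a two-finger parallel gripper is mounted at the origin on the work surface; the furniture and walls round the work are solid. World frame = base frame: x ahead of the robot, y to its left, z up, the work surface at z = 0. Lengths are in mm, angles in rad, forces in N, time in s.
With the tool pointing down it reaches from about 350 to 950 mm from the base axis. Payload 17.4 kg.
Tool frame: the origin (TCP) lies at the very end of the fingers, on their centre line; the grasp point (between the pads) lies 19 mm behind it (bot.grip_depth is the distance from the TCP to the grasp point, in mm); z points along the fingers, y is the line along which they close (so a half turn about z gives the same grasp; the last joint's range is limited). The gripper opens to 93 mm and grips with 3 to 60 N. Pads are 15 mm wide; open, the fingers measure 128 mm over their backs; the gripper's body (75 mm by 188 mm) begins 65 mm behind the grasp point.
Start: joints at [1.246, 0.116, 1.442, -0, 1.584, -0.038], TCP at [190.955, 647.432, 218.646] pointing down, gripper open.
Joint ranges: [-2.83, 2.83], [-0.83, 2.19], [0.07, 2.5], [-1.14, 4.28], [0.01, 3], [-2.97, 2.97]. Speed limits (rad/s): [1.89, 1.89, 2.22, 3.14, 3.14, 3.14].

INTERFACE

Orientations are given as a rotation vector (axis times angle).
In Python, from station import sensors, eyes, ticket, bot gives the robot as it stands.
- The arm moves only by the tool apply_moves, never from a script. Its argument "series" is a list of rows, each an object of numbers: "dx", "dy", "dz": the shift along the tool's x, y, z as a fraction of full scale; "twist": the turn about the tool's z as a fraction of full scale. A call has 1 to 8 rows; each row is the pose to reach, as a shift and turn from the pose commanded when the call began, along the tool's axes at that moment; what a row does not reach only later rows make up. Full scale, the value 1, is 10 cm for a shift and 2 rad for a turn. A row lasts 1/10 s, in which the tool goes at most 50 mm and 8.59 degrees, less where a joint would pass 70% of its speed; a pose out of reach is approached as far as the arm can. A call with a number of a shift or a turn outside -1 to 1 is refused whole. A call with a gripper value outside its range is refused whole. "jaw" is the finger opening in mm, from 0 to 93, set as the call begins (left out, the last holds). The fingers move at their own pace and stop on an object; "newtons" is the grip in N (left out, the last holds). Time passes only in rows, so rows that repeat a pose let the fingers close. It gives the time, the measured TCP pose, the force, the opening and the grip force at its end, in the units of the state.
- sensors.state(): the state, without advancing time (a new reading comes with each control period).
- eyes.grab_frame(name): name is "scene" or "top" or "wrist"; returns the picture (400x640x3 uint8, red, green, blue); there is no depth.
- eyes.camera_info(name): a dict with "intrinsics" (3x3 intrinsics, pixels), "k1" (the pictures are not rectified: a ray, as slopes to the right and down, at radius r is drawn at 1 + k1 r^2 times it, then the intrinsics apply), "xyz" and "orientation" of the camera in the world. Camera axes: x right, y down, z forward; pixel columns grow to the right and rows downward; lengths in mm; the calibration is good to about 2 mm. A picture is of the moment at which its call begins: read the wrist's pose just before it. camera_info takes no time and is no camera call; for the wrist camera it gives the pose at the moment of the call.
- ticket.finish_job(): hands the job in; it is judged then, once.
The state is a dict: "t": time; "qpos": joint angles; "joint_velocities": joint speeds; "tau": joint torques, N m; "position": TCP position; "eef_rot": TCP orientation; "force": force on the tool from outside, world axes, zero at the start; "moment": the same for the moment, N m; "finger_gap": finger opening in mm; "gripper_force": force on a finger pad.
Only numpy, scipy, OpenCV 4.12 (cv2) and the standard library are available. Lean on these libraries where they do the work, as an engineer would, in place of code of your own. Each camera call takes 0.05 s, during which the arm holds its last target. There are 200 camera calls.

## Working session

There is one attempt and no reset: what is moved stays moved. The work goes in short steps, Python scripts to look and compute and a tool call to move; the robot and the scene stay as the last step left them, time stands still between calls to the robot, and variables do not carry over. Pictures are saved under pics/ and viewed, at most 14 in all, crops included, and the job is handed in when it is done.

Besides the shell and the picture viewer there is one more tool, called after ">>>" by a JSON object that holds its "method" and its "body". apply_moves: Moves the arm, as the interface text tells. Shift numbers are shares of 10 cm and turn numbers shares of 2 rad, none past 1 either way. Its arguments: {"type":"object","properties":{"series":{"type":"array"},"jaw":{"type":"number"},"newtons":{"type":"number"}},"required":["series"]}

```bash
mkdir -p pics
cat > h.py <<'E'
import numpy as np,cv2
from scipy.spatial.transform import Rotation as R
from station import sensors, eyes, ticket, bot
def snap(n,f):
    i=eyes.camera_info(n); im=eyes.grab_frame(n); cv2.imwrite(f'pics/{f}.png',im[:,:,::-1]); np.save(f'pics/{f}.npy',i,allow_pickle=True); return im,i
def load(f): return np.load(f'pics/{f}.npy',allow_pickle=True).item()
def rot(i):
    o=np.array(i['orientation'],float); return R.from_rotvec(o).as_matrix() if o.size==3 else o
def px2w(i,u,v,z):
    K=np.array(i['intrinsics']); d=np.array([(u-K[0,2])/K[0,0],(v-K[1,2])/K[1,1]]); s=d.copy()
    for _ in range(30): s=d/(1+i['k1']*(s@s))
    r=rot(i)@np.r_[s,1]; c=np.array(i['xyz']); return c+r*(z-c[2])/r[2]
def w2px(i,p):
    q=rot(i).T@(np.array(p,float)-np.array(i['xyz'])); s=q[:2]/q[2]; s=s*(1+i['k1']*(s@s)); K=np.array(i['intrinsics']); return K[0,0]*s[0]+K[0,2],K[1,1]*s[1]+K[1,2]
E
python3 - <<'E'
from h import *
print(sensors.state()); print(bot.grip_depth)
for n in('scene','top','wrist'):
    im,i=snap(n,n+'0'); print(n,i)
E
```

```text
{'t': 0.0, 'qpos': array([ 1.24618605e+00,  1.16480840e-01,  1.44227273e+00,  2.44007767e-05,
        1.58404222e+00, -3.78000119e-02]), 'joint_velocities': array([ 4.13285731e-04,  3.89973035e-04, -3.07527586e-05,  5.33519193e-04,
        2.88179302e-03,  3.01725527e-05]), 'tau': array([-8.42899190e-04, -7.21268320e+01, -6.22610307e+01,  7.79496529e-02,
        2.38300109e-02, -8.91091122e-05]), 'position': array([190.88456522, 647.21696881, 217.90403353]), 'eef_rot': array([-4.48942954e-01, -3.10910568e+00,  1.85188618e-03]), 'force': array([-0.73566546,  0.56082914, -0.80251557]), 'moment': array([ 0.01953752,  0.02635258, -0.04173807]), 'gripper_force': 0.0, 'finger_gap': 92.89676678486245}
18.8
scene {'intrinsics': array([[425.02457628,   0.        , 316.92670781],
       [  0.        , 425.02457628, 202.24386502],
       [  0.        ,   0.        ,   1.        ]]), 'k1': -0.08700097282377998, 'xyz': array([101.84775608, 239.0515039 , 676.10392838]), 'orientation': array([-1.39309664,  2.23577671, -0.84685059])}
top {'intrinsics': array([[404.10262435,   0.        , 324.59944627],
       [  0.        , 404.10262435, 206.31208929],
       [  0.        ,   0.        ,   1.        ]]), 'k1': -0.09373812418597528, 'xyz': array([498.73017966, -12.78820723, 891.69409709]), 'orientation': array([-2.18061323,  2.14928181, -0.18607634])}
wrist {'intrinsics': array([[289.7095462 ,   0.        , 324.89849692],
       [  0.        , 289.7095462 , 197.98588513],
       [  0.        ,   0.        ,   1.        ]]), 'k1': -0.014855422346917588, 'xyz': array([116.08612676, 668.84212678, 383.73910641]), 'orientation': array([2.3230164 , 1.73747675, 0.24932828])}
```

View pics/top0.png

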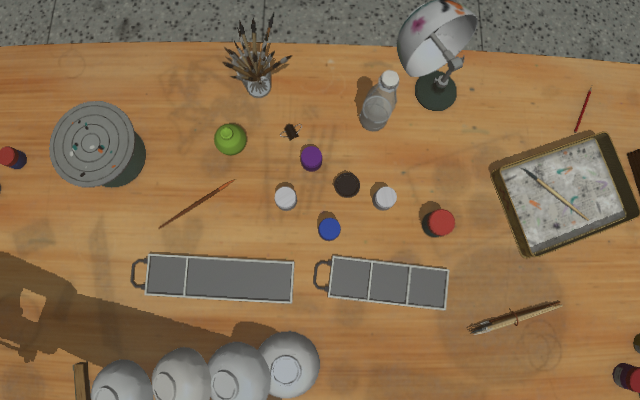

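View pics/scene0.png

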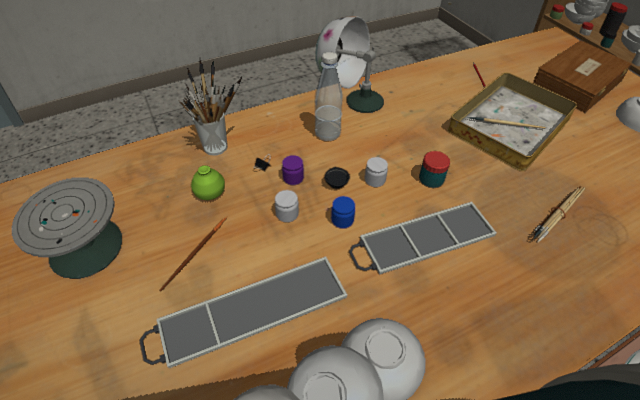

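The top picture shows the two-bay tray at about (147–293, 255–302) and the three-bay tray at (330–447, 258–308), both with handles on the left (+y). The cans are at (286,198) and (385,197), the bowl at (347,184), the jar at (438,222) and the brush runs (160,227)–(235,180). I'll enlarge it for exact pixels.

Run:
```python
import cv2
a=cv2.imread('pics/top0.png')
cv2.imwrite('pics/c1.png',cv2.resize(a[135:315,260:460],None,fx=3.3,fy=3.3,interpolation=cv2.INTER_CUBIC)[:600])
cv2.imwrite('pics/c2.png',cv2.resize(a[165:315,125:305],None,fx=4,fy=4,interpolation=cv2.INTER_CUBIC))
```

```text
(no output)
```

View pics/c1.png

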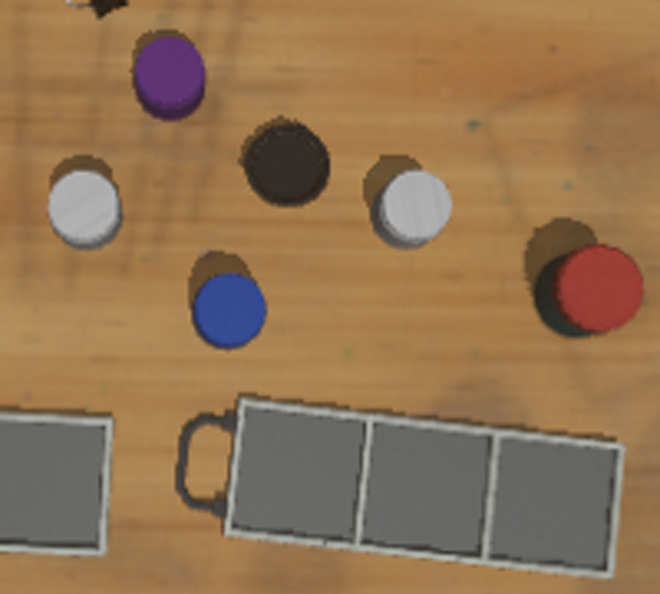

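View pics/c2.png

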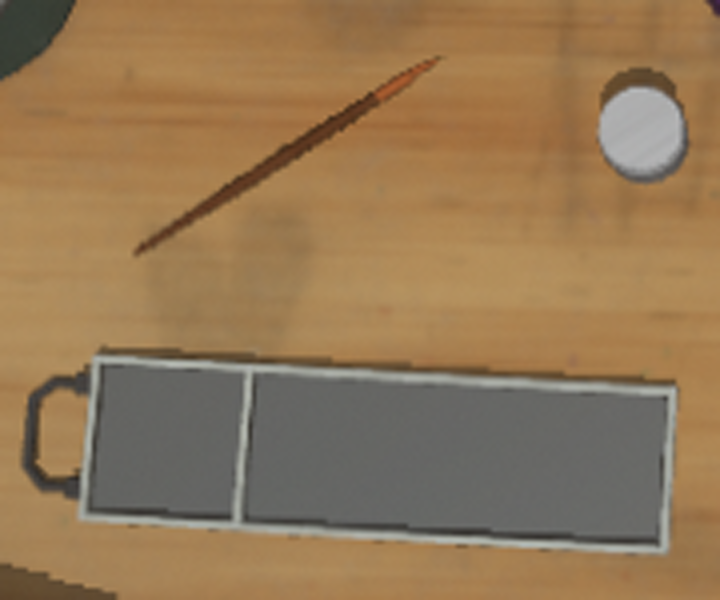

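Run:
```python
from h import *
i=load('top0'); np.set_printoptions(precision=1,suppress=True)
def c1(x,y,z): return px2w(i,(x+.5)/3.3-.5+260,(y+.5)/3.3-.5+135,z)
def c2(x,y,z): return px2w(i,(x+.5)/4-.5+125,(y+.5)/4-.5+165,z)
for n,f,P in(('three',c1,[(240,400),(622,445),(610,576),(226,533)]),('two',c2,[(95,353),(676,384),(667,551),(79,519)])):
    W=np.array([f(x,y,11) for x,y in P])[:,:2]
    L=[np.linalg.norm(W[k]-W[(k+1)%4]) for k in range(4)]
    d=(W[0]+W[3]-W[1]-W[2])/2; print(n,W.mean(0),L,'yaw of +y axis from world y',np.arctan2(-d[0],d[1]))
    u=d/np.linalg.norm(d)
    for s in ([85,0,-85] if n=='three' else [115,-42.5]): print('  bay',s,W.mean(0)+u*s)
for n,f,x,y,z,r in(('bowl',c1,288,164,25,42),('canR',c1,416,203,50,35),('canL',c1,84,204,50,35),('jar',c1,600,288,62,43),('blue',c1,230,310,50,36),('purple',c1,170,77,50,36)):
    p=f(x,y,z); print(n,p, 'diam',2*np.linalg.norm(f(x+r,y,z)-p), 'scene px',w2px(load('scene0'),p))
a,b=c2(135,252,4.5),c2(440,58,4.5); print('brush',a,b,(a+b)/2,np.linalg.norm(a-b),'scene',w2px(load('scene0'),a),w2px(load('scene0'),b))
s=sensors.state(); Rt=R.from_rotvec(s['eef_rot']).as_matrix(); print(Rt)
w=load('wrist0'); print(Rt.T@(np.array(w['xyz'])-s['position']), Rt.T@rot(w))
```

```text
three [ 456.4 -183. ] [np.float64(257.13719447973926), np.float64(86.59322724638326), np.float64(255.645338431556), np.float64(86.7030156671804)] yaw of +y axis from world y -0.10751210395817579
  bay 85 [465.5 -98.5]
  bay 0 [ 456.4 -183. ]
  bay -85 [ 447.3 -267.5]
two [462.8 184.3] [np.float64(317.2732902315605), np.float64(88.9808257629813), np.float64(317.9338042000269), np.float64(89.4375020947808)] yaw of +y axis from world y -0.03324409391538996
  bay 115 [466.6 299.2]
  bay -42.5 [461.4 141.8]
bowl [668.9 -89.3  25. ] diam 55.977332498542914 scene px (np.float64(336.8319337611076), np.float64(174.8427236555622))
canR [ 640.1 -170.    50. ] diam 45.68661593243406 scene px (np.float64(376.8127101381283), np.float64(163.45944712350973))
canL [635.6  43.3  50. ] diam 44.64283997843621 scene px (np.float64(286.1674103086535), np.float64(197.31668322101189))
jar [ 585.5 -285.8   62. ] diam 56.46321068594721 scene px (np.float64(436.8989231410252), np.float64(158.97670842334324))
blue [569.3 -50.7  50. ] diam 45.68681051318926 scene px (np.float64(343.76464665938516), np.float64(204.2424557225791))
purple [720.  -10.2  50. ] diam 46.71809093993346 scene px (np.float64(293.4057639857214), np.float64(162.89775413382438))
brush [568.8 324.8   4.5] [680.4 160.1   4.5] [624.6 242.4   4.5] 198.9528981430768 scene (np.float64(159.55750264028472), np.float64(289.81305178147005)) (np.float64(226.5600146064349), np.float64(216.22190778981454))
[[-1.   0.3 -0. ]
 [ 0.3  1.  -0. ]
 [ 0.  -0.  -1. ]]
[  77.9   -0.6 -165.7] [[ 0.  -1.  -0.3]
 [ 1.   0.  -0. ]
 [ 0.  -0.3  1. ]]
```

Sizes check out: can 46, bowl 56, jar 56, brush 199 and the trays all match within 3–4 mm, and the scene reprojections agree. I'll start moving.

>>> {"method": "apply_moves", "body": {"series": [{"dx":-1,"dy":-1,"twist":0.6},{"dx":-1,"dy":-1,"twist":0.6},{"dx":-1,"dy":-1,"twist":0.6},{"dx":-1,"dy":-1,"twist":0.6},{"dx":-1,"dy":-1,"twist":0.6},{"dx":-1,"dy":-1,"twist":0.6},{"dx":-1,"dy":-1,"twist":0.6},{"dx":-1,"dy":-1,"twist":0.6}], "jaw": 85}}

```text
invalid input at $.series[0]: expected keys dx, dy, dz, twist
```

>>> {"method": "apply_moves", "body": {"series": [{"dx":-1,"dy":1,"twist":0.093},{"dx":-1,"dy":1,"twist":0.093},{"dx":-1,"dy":1,"twist":0.093},{"dx":-1,"dy":1,"twist":0.093}]}}

```text
invalid input at $.series[0]: expected keys dx, dy, dz, twist
```

>>> {"method": "apply_moves", "body": {"series": [{"dx":-1,"dy":1},{"dx":-1,"dy":1},{"dx":-1,"dy":1},{"dx":-1,"dy":1}]}}

```text
invalid input at $.series[0]: expected keys dx, dy, dz, twist
```

>>> {"method": "apply_moves", "body": {"series": [{"dx":-1,"dy":0.6},{"dx":-1,"dy":0.6},{"dx":-1,"dy":0.6},{"dx":-1,"dy":0.6}]}}

```text
invalid input at $.series[0]: expected keys dx, dy, dz, twist
```

All keys are needed in each row.

>>> {"method": "apply_moves", "body": {"series": [{"dx":-1,"dy":-1,"dz":0,"twist":0.6},{"dx":-1,"dy":-1,"dz":0,"twist":0.6},{"dx":-1,"dy":-1,"dz":0,"twist":0.6},{"dx":-1,"dy":-1,"dz":0,"twist":0.6},{"dx":-1,"dy":-1,"dz":0,"twist":0.6},{"dx":-1,"dy":-1,"dz":0,"twist":0.6},{"dx":-1,"dy":-1,"dz":0,"twist":0.6},{"dx":-1,"dy":-1,"dz":0,"twist":0.6}], "jaw": 85}}

```text
t: 0.95
position: [258.6, 523.1, 218.5]
eef_rot: [2.133, 2.306, -0.0]
force: [-0.3, -0.3, -0.9]
finger_gap: 85.1
gripper_force: 0.0
```

>>> {"method": "apply_moves", "body": {"series": [{"dx":-1,"dy":1,"dz":0,"twist":0.093},{"dx":-1,"dy":1,"dz":0,"twist":0.093},{"dx":-1,"dy":1,"dz":0,"twist":0.093},{"dx":-1,"dy":1,"dz":0,"twist":0.093}]}}

```text
t: 1.35
position: [369.4, 429.3, 218.5]
eef_rot: [2.335, 2.1, -0.0]
force: [-0.8, 0.3, -0.6]
finger_gap: 84.9
gripper_force: 0.0
```

>>> {"method": "apply_moves", "body": {"series": [{"dx":-1,"dy":1,"dz":0,"twist":0},{"dx":-1,"dy":1,"dz":0,"twist":0},{"dx":-1,"dy":1,"dz":0,"twist":0},{"dx":-1,"dy":1,"dz":0,"twist":0}]}}

```text
t: 1.75
position: [457.9, 319.5, 218.4]
eef_rot: [2.335, 2.101, -0.001]
force: [-0.4, 1.4, -0.6]
finger_gap: 85.2
gripper_force: 0.0
```

>>> {"method": "apply_moves", "body": {"series": [{"dx":-1,"dy":0.6,"dz":0,"twist":0},{"dx":-1,"dy":0.6,"dz":0,"twist":0},{"dx":-1,"dy":0.6,"dz":0,"twist":0},{"dx":-1,"dy":0.6,"dz":0,"twist":0}]}}

```text
t: 2.15
position: [505.8, 215.6, 218.5]
eef_rot: [-2.334, -2.103, 0.0]
force: [0.2, 0.6, -0.6]
finger_gap: 84.8
gripper_force: 0.0
```

>>> {"method": "apply_moves", "body": {"series": [{"dx":-0.98,"dy":0.26,"dz":0,"twist":0},{"dx":-0.98,"dy":0.26,"dz":0,"twist":0},{"dx":-0.98,"dy":0.26,"dz":0,"twist":0}]}}

```text
t: 2.45
position: [521.5, 114.1, 218.6]
eef_rot: [2.334, 2.102, -0.001]
force: [-0.6, 0.8, 0.4]
finger_gap: 85.2
gripper_force: 0.0
```

>>> {"method": "apply_moves", "body": {"series": [{"dx":-0.98,"dy":0.26,"dz":0,"twist":0},{"dx":-0.98,"dy":0.26,"dz":0,"twist":0},{"dx":-0.98,"dy":0.26,"dz":0,"twist":0}]}}

```text
t: 2.75
position: [537.5, 14.1, 218.5]
eef_rot: [2.334, 2.102, -0.001]
force: [1.1, 0.3, 0.5]
finger_gap: 85.1
gripper_force: 0.0
```

>>> {"method": "apply_moves", "body": {"series": [{"dx":-0.98,"dy":0.26,"dz":0,"twist":0},{"dx":-0.98,"dy":0.26,"dz":0,"twist":0},{"dx":-0.98,"dy":0.26,"dz":0,"twist":0}]}}

```text
t: 3.05
position: [553.6, -85.7, 218.2]
eef_rot: [-2.334, -2.103, 0.001]
force: [0.6, 0.4, -0.4]
finger_gap: 85.2
gripper_force: 0.0
```

>>> {"method": "apply_moves", "body": {"series": [{"dx":-0.98,"dy":0.26,"dz":0,"twist":0},{"dx":-0.98,"dy":0.26,"dz":0,"twist":0},{"dx":-0.98,"dy":0.26,"dz":0,"twist":0}]}}

```text
t: 3.35
position: [569.8, -185.6, 217.9]
eef_rot: [-2.333, -2.103, 0.001]
force: [-0.1, 1.4, 0.6]
finger_gap: 84.7
gripper_force: 0.0
```

>>> {"method": "apply_moves", "body": {"series": [{"dx":-0.98,"dy":0.26,"dz":0,"twist":0},{"dx":-0.98,"dy":0.26,"dz":0,"twist":0},{"dx":-0.98,"dy":0.26,"dz":0,"twist":0},{"dx":-0.98,"dy":0.26,"dz":0,"twist":0}]}}

```text
t: 3.75
position: [585.6, -282.5, 218.0]
eef_rot: [-2.331, -2.104, -0.0]
force: [0.6, 0.2, 0.6]
finger_gap: 85.0
gripper_force: 0.0
```

Run:
```python
from h import *
print(sensors.state()['position'])
im,i=snap('wrist','w1'); print(w2px(i,[585.5,-285.8,62]),[w2px(i,p) for p in ([465.5,-98.5,4],[456.4,-183,4],[447.3,-267.5,4],[640.1,-170,50])])
```

```text
[ 585.63777939 -282.52414756  218.04049779]
(np.float64(324.47384727316245), np.float64(186.7142096505486)) [(np.float64(206.84133799459715), np.float64(31.13130934539535)), (np.float64(213.8443071763121), np.float64(106.53448046161459)), (np.float64(220.20640348100648), np.float64(173.12010656990643)), (np.float64(364.19072131639035), np.float64(74.52034926348121))]
```

View pics/w1.png

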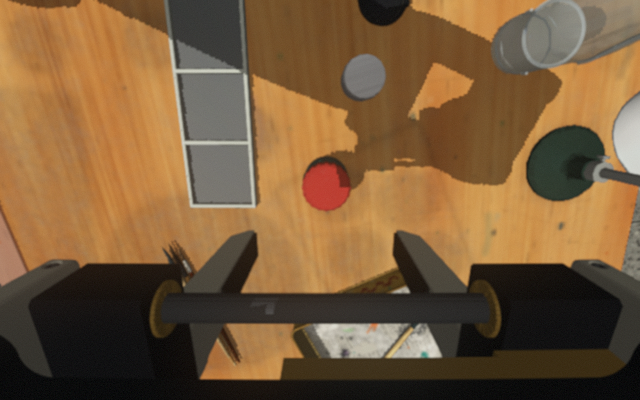

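The jar lid is at (326,186), where predicted. Bay 2 is at (215,107) and bay 3 at (222,174), and the can is at (364,77), all within 2–3 px. Descending.

>>> {"method": "apply_moves", "body": {"series": [{"dx":0,"dy":0,"dz":1,"twist":0},{"dx":0,"dy":0,"dz":1,"twist":0},{"dx":0,"dy":0,"dz":1,"twist":0},{"dx":0,"dy":0,"dz":1,"twist":0}]}}

```text
t: 4.2
position: [585.3, -282.4, 119.9]
eef_rot: [-2.33, -2.107, -0.0]
force: [0.3, -0.1, 1.2]
finger_gap: 84.8
gripper_force: 0.0
```

```bash
python3 -c "
from h import *
import time
for k in range(3):
    s=sensors.state(); print(s['t'],s['position'],s['eef_rot']); eyes.grab_frame('top')"
```

```text
4.2 [ 585.25344822 -282.40541924  119.88063784] [-2.32991756e+00 -2.10664005e+00 -8.99853421e-05]
4.25 [ 585.94866784 -283.14071444  121.62444055] [2.32882991e+00 2.10513972e+00 1.55015990e-03]
4.3 [ 586.17179673 -283.65667041  122.24481323] [2.32824860e+00 2.10384386e+00 2.18855962e-03]
```

>>> {"method": "apply_moves", "body": {"series": [{"dx":-0.02,"dy":0,"dz":0.5,"twist":0},{"dx":-0.02,"dy":0,"dz":0.8,"twist":0},{"dx":-0.02,"dy":0,"dz":1,"twist":0},{"dx":-0.02,"dy":0,"dz":1,"twist":0},{"dx":-0.02,"dy":0,"dz":1,"twist":0},{"dx":-0.02,"dy":0,"dz":1,"twist":0},{"dx":-0.02,"dy":0,"dz":1,"twist":0}]}}

```text
t: 5.05
position: [585.5, -286.4, 20.6]
eef_rot: [2.33, 2.104, 0.001]
force: [-0.5, 1.0, -0.0]
finger_gap: 84.8
gripper_force: 0.0
```

>>> {"method": "apply_moves", "body": {"series": [{"dx":0,"dy":0,"dz":0.04,"twist":0},{"dx":0,"dy":0,"dz":0.04,"twist":0},{"dx":0,"dy":0,"dz":0.04,"twist":0}]}}

```text
t: 5.35
position: [584.6, -285.9, 14.6]
eef_rot: [-2.332, -2.105, 0.0]
force: [-0.1, 0.6, 0.5]
finger_gap: 84.8
gripper_force: 0.0
```

>>> {"method": "apply_moves", "body": {"series": [{"dx":0,"dy":0,"dz":0,"twist":0},{"dx":0,"dy":0,"dz":0,"twist":0},{"dx":0,"dy":0,"dz":0,"twist":0},{"dx":0,"dy":0,"dz":0,"twist":0},{"dx":0,"dy":0,"dz":0,"twist":0},{"dx":0,"dy":0,"dz":0,"twist":0},{"dx":0,"dy":0,"dz":0,"twist":0},{"dx":0,"dy":0,"dz":0,"twist":0}], "jaw": 45, "newtons": 25}}

```text
t: 6.15
position: [584.7, -286.0, 14.7]
eef_rot: [2.332, 2.105, 0.0]
force: [1.9, 0.3, 0.1]
finger_gap: 56.6
gripper_force: 25.0
```

>>> {"method": "apply_moves", "body": {"series": [{"dx":0,"dy":0,"dz":-0.3,"twist":0},{"dx":0,"dy":0,"dz":-0.6,"twist":0},{"dx":0,"dy":0,"dz":-0.85,"twist":0},{"dx":0,"dy":0,"dz":-0.85,"twist":0}]}}

```text
t: 6.55
position: [585.8, -286.6, 103.4]
eef_rot: [2.328, 2.102, 0.002]
force: [0.8, 1.1, -1.7]
finger_gap: 56.9
gripper_force: 25.0
```

>>> {"method": "apply_moves", "body": {"series": [{"dx":0.3,"dy":-0.23,"dz":0,"twist":0},{"dx":0.6,"dy":-0.46,"dz":0,"twist":0},{"dx":0.87,"dy":-0.68,"dz":0,"twist":0},{"dx":0.87,"dy":-0.68,"dz":0,"twist":0}]}}

```text
t: 6.95
position: [523.8, -189.8, 98.1]
eef_rot: [-2.329, -2.106, 0.001]
force: [0.8, -0.2, -1.8]
finger_gap: 57.1
gripper_force: 25.0
```

>>> {"method": "apply_moves", "body": {"series": [{"dx":0.3,"dy":-0.23,"dz":0,"twist":0},{"dx":0.6,"dy":-0.46,"dz":0,"twist":0},{"dx":0.87,"dy":-0.68,"dz":0,"twist":0},{"dx":0.87,"dy":-0.68,"dz":0,"twist":0},{"dx":0.87,"dy":-0.68,"dz":0,"twist":0},{"dx":0.87,"dy":-0.68,"dz":0,"twist":0}]}}

```text
t: 7.55
position: [467.4, -99.7, 99.2]
eef_rot: [-2.332, -2.105, 0.001]
force: [-0.0, 0.6, -1.8]
finger_gap: 56.7
gripper_force: 25.0
```

>>> {"method": "apply_moves", "body": {"series": [{"dx":0,"dy":0,"dz":0.3,"twist":0},{"dx":0,"dy":0,"dz":0.6,"twist":0},{"dx":0,"dy":0,"dz":0.6,"twist":0},{"dx":0,"dy":0,"dz":0.6,"twist":0},{"dx":0,"dy":0,"dz":0.6,"twist":0}]}}

```text
t: 8.05
position: [468.0, -99.5, 41.2]
eef_rot: [2.331, 2.104, 0.001]
force: [0.6, 0.5, -1.5]
finger_gap: 57.0
gripper_force: 25.0
```

>>> {"method": "apply_moves", "body": {"series": [{"dx":0,"dy":0,"dz":0.1,"twist":0},{"dx":0,"dy":0,"dz":0.2,"twist":0},{"dx":0,"dy":0,"dz":0.2,"twist":0},{"dx":0,"dy":0,"dz":0.2,"twist":0},{"dx":0,"dy":0,"dz":0.2,"twist":0}]}}

```text
t: 8.55
position: [467.0, -98.9, 19.6]
eef_rot: [-2.331, -2.105, 0.0]
force: [0.5, 0.3, -1.2]
finger_gap: 57.0
gripper_force: 25.0
```

>>> {"method": "apply_moves", "body": {"series": [{"dx":0,"dy":0,"dz":0,"twist":0},{"dx":0,"dy":0,"dz":0,"twist":0},{"dx":0,"dy":0,"dz":0,"twist":0},{"dx":0,"dy":0,"dz":0,"twist":0},{"dx":0,"dy":0,"dz":0,"twist":0}], "jaw": 78}}

```text
t: 9.05
position: [467.1, -99.0, 19.7]
eef_rot: [2.332, 2.105, 0.0]
force: [-1.1, -0.6, 0.7]
finger_gap: 77.7
gripper_force: 0.0
```

>>> {"method": "apply_moves", "body": {"series": [{"dx":0,"dy":0,"dz":-0.3,"twist":0},{"dx":0,"dy":0,"dz":-0.6,"twist":0},{"dx":0,"dy":0,"dz":-1,"twist":0},{"dx":0,"dy":0,"dz":-1,"twist":0},{"dx":0,"dy":0,"dz":-1,"twist":0}]}}

```text
t: 9.55
position: [467.4, -99.1, 120.3]
eef_rot: [2.331, 2.104, 0.001]
force: [0.3, 0.2, -0.8]
finger_gap: 78.1
gripper_force: 0.0
```

>>> {"method": "apply_moves", "body": {"series": [{"dx":0.08,"dy":0.5,"dz":0,"twist":0},{"dx":0.15,"dy":1,"dz":0,"twist":0},{"dx":0.15,"dy":1,"dz":0,"twist":0}]}}

```text
t: 9.85
position: [570.7, -93.8, 115.7]
eef_rot: [-2.328, -2.103, 0.004]
force: [-0.2, -0.3, -0.4]
finger_gap: 77.8
gripper_force: 0.0
```

>>> {"method": "apply_moves", "body": {"series": [{"dx":0.08,"dy":0.5,"dz":0,"twist":0},{"dx":0.16,"dy":1,"dz":0,"twist":0},{"dx":0.16,"dy":1,"dz":0,"twist":0},{"dx":0.16,"dy":1,"dz":0,"twist":0},{"dx":0.16,"dy":1,"dz":0,"twist":0}]}}

```text
t: 10.35
position: [668.0, -88.6, 119.1]
eef_rot: [-2.331, -2.105, 0.001]
force: [0.3, 0.2, 0.8]
finger_gap: 77.5
gripper_force: 0.0
```

Run:
```python
from h import *
print(sensors.state()['position'])
im,i=snap('wrist','w2'); print(w2px(i,[668.9,-89.3,25]),w2px(i,[668.9,-89.3,0]),w2px(i,[635.6,43.3,50]))
im,i=snap('top','t2')
cv2.imwrite('pics/c3.png',cv2.resize(im[140:310,150:460,::-1],None,fx=2.5,fy=2.5,interpolation=cv2.INTER_CUBIC))
```

```text
[668.04282899 -88.56413621 119.05010222]
(np.float64(325.1909902869322), np.float64(200.03215697694765)) (np.float64(325.17845889618906), np.float64(192.9419412397353)) (np.float64(261.6117451241605), np.float64(41.887840437379566))
```

View pics/w2.png

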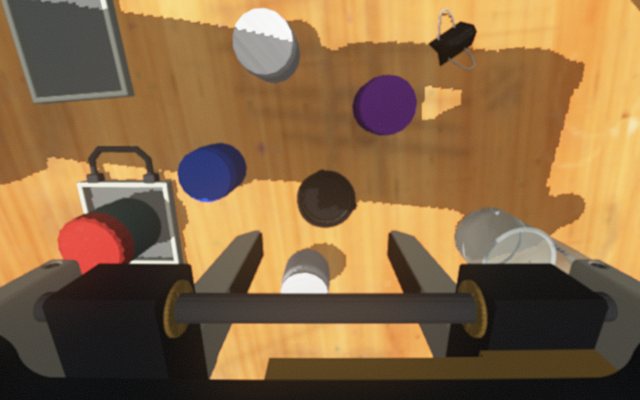

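View pics/c3.png

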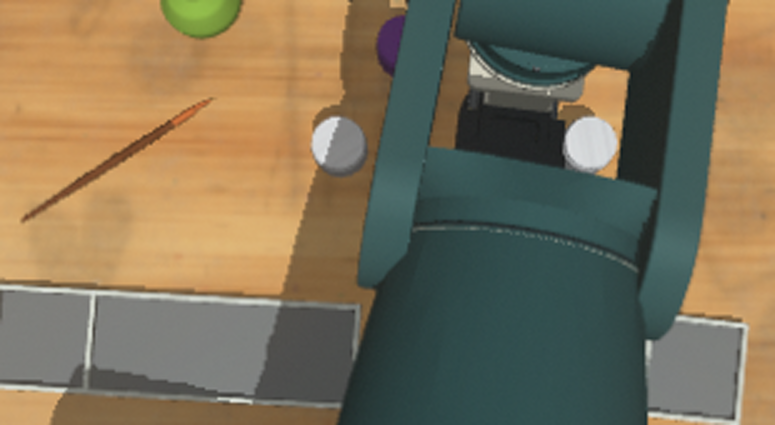

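The bowl sits at (326,198), as predicted (325,200). The jar stands in the first bay and the left can is at (263,40). Descending to the bowl.

>>> {"method": "apply_moves", "body": {"series": [{"dx":0,"dy":0.01,"dz":0.4,"twist":0},{"dx":0,"dy":0.01,"dz":0.7,"twist":0},{"dx":0,"dy":0.01,"dz":0.9,"twist":0},{"dx":0,"dy":0.01,"dz":1,"twist":0},{"dx":0,"dy":0.01,"dz":1,"twist":0}]}}

```text
t: 10.95
position: [669.3, -88.7, 19.2]
eef_rot: [-2.331, -2.105, 0.001]
force: [-0.2, 0.3, 0.7]
finger_gap: 78.2
gripper_force: 0.0
```

>>> {"method": "apply_moves", "body": {"series": [{"dx":0,"dy":0,"dz":0.09,"twist":0},{"dx":0,"dy":0,"dz":0.09,"twist":0},{"dx":0,"dy":0,"dz":0.09,"twist":0},{"dx":0,"dy":0,"dz":0.09,"twist":0}]}}

```text
t: 11.35
position: [670.5, -88.7, 11.4]
eef_rot: [2.331, 2.105, 0.001]
force: [0.6, -0.4, -0.1]
finger_gap: 78.0
gripper_force: 0.0
```

>>> {"method": "apply_moves", "body": {"series": [{"dx":0,"dy":0,"dz":0,"twist":0},{"dx":0,"dy":0,"dz":0,"twist":0},{"dx":0,"dy":0,"dz":0,"twist":0},{"dx":0,"dy":0,"dz":0,"twist":0},{"dx":0,"dy":0,"dz":0,"twist":0},{"dx":0,"dy":0,"dz":0,"twist":0}], "jaw": 45, "newtons": 12}}

```text
t: 11.95
position: [670.2, -88.7, 10.7]
eef_rot: [2.332, 2.105, 0.0]
force: [-0.2, 0.9, 0.9]
finger_gap: 52.9
gripper_force: 12.0
```

>>> {"method": "apply_moves", "body": {"series": [{"dx":0,"dy":0,"dz":-0.1,"twist":0},{"dx":0,"dy":0,"dz":-0.2,"twist":0},{"dx":0,"dy":0,"dz":-0.3,"twist":0},{"dx":0,"dy":0,"dz":-0.4,"twist":0},{"dx":0,"dy":0,"dz":-0.4,"twist":0}]}}

```text
t: 12.45
position: [671.0, -88.8, 52.9]
eef_rot: [2.33, 2.104, 0.003]
force: [0.4, 0.3, -0.0]
finger_gap: 53.2
gripper_force: 12.0
```

Run:
```python
from h import *
im,i=snap('wrist','w3')
cv2.imwrite('pics/c4.png',cv2.resize(im[120:360,200:460,::-1],None,fx=2,fy=2,interpolation=cv2.INTER_CUBIC))
```

```text
(no output)
```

View pics/c4.png

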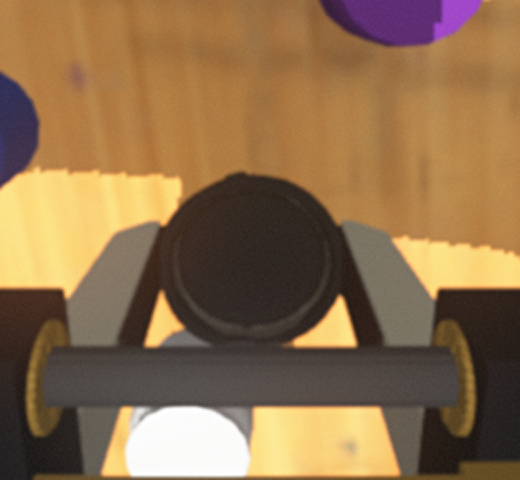

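Run:
```python
from h import *
i=load('w3'); s=sensors.state(); print(s['position'])
for z in (60,67,72): print(px2w(i,200+250/2,120+258/2,z), w2px(i,[671,-88.8,z]), np.linalg.norm(px2w(i,200+342/2,249,z)-px2w(i,200+160/2,249,z)))
```

```text
[670.62013843 -88.72509178  51.78926173]
[671.67982039 -89.77158668  60.        ] (np.float64(323.7118101565915), np.float64(247.6464078942526)) 54.84764004259124
[672.00611704 -86.31163983  67.        ] (np.float64(323.7063924632796), np.float64(253.0510712890698)) 52.42793939791116
[672.23918608 -83.84024922  72.        ] (np.float64(323.7022580142336), np.float64(257.1835349403443)) 50.699581794568246
```

The bowl is held level and centred within about 2 mm. Carrying it to bay 2.

>>> {"method": "apply_moves", "body": {"series": [{"dx":0,"dy":0,"dz":-0.2,"twist":0},{"dx":0,"dy":0,"dz":-0.4,"twist":0},{"dx":0,"dy":0,"dz":-0.5,"twist":0},{"dx":0,"dy":0,"dz":-0.5,"twist":0}]}}

```text
t: 12.9
position: [670.7, -88.7, 101.8]
eef_rot: [2.331, 2.104, 0.002]
force: [-0.2, -0.4, 0.6]
finger_gap: 53.2
gripper_force: 12.0
```

>>> {"method": "apply_moves", "body": {"series": [{"dx":-0.1,"dy":-0.18,"dz":0,"twist":0},{"dx":-0.25,"dy":-0.43,"dz":0,"twist":0},{"dx":-0.42,"dy":-0.72,"dz":0,"twist":0},{"dx":-0.58,"dy":-1,"dz":0,"twist":0}]}}

```text
t: 13.3
position: [563.2, -136.4, 99.0]
eef_rot: [-2.33, -2.105, 0.002]
force: [1.0, -1.3, -0.3]
finger_gap: 53.5
gripper_force: 12.0
```

>>> {"method": "apply_moves", "body": {"series": [{"dx":-0.16,"dy":-0.28,"dz":0,"twist":0},{"dx":-0.32,"dy":-0.55,"dz":0,"twist":0},{"dx":-0.47,"dy":-0.82,"dz":0,"twist":0},{"dx":-0.55,"dy":-0.96,"dz":0,"twist":0},{"dx":-0.58,"dy":-1,"dz":0,"twist":0},{"dx":-0.58,"dy":-1,"dz":0,"twist":0}]}}

```text
t: 13.9
position: [459.6, -183.8, 100.5]
eef_rot: [2.332, 2.105, 0.0]
force: [0.1, 0.2, -1.1]
finger_gap: 52.9
gripper_force: 12.0
```

>>> {"method": "apply_moves", "body": {"series": [{"dx":0,"dy":-0.02,"dz":0.2,"twist":0},{"dx":0,"dy":-0.02,"dz":0.4,"twist":0},{"dx":0,"dy":-0.02,"dz":0.55,"twist":0},{"dx":0,"dy":-0.02,"dz":0.65,"twist":0},{"dx":0,"dy":-0.02,"dz":0.65,"twist":0},{"dx":0,"dy":-0.02,"dz":0.65,"twist":0}]}}

```text
t: 14.5
position: [457.8, -183.5, 36.0]
eef_rot: [2.332, 2.105, 0.0]
force: [-0.0, 0.4, -0.6]
finger_gap: 53.0
gripper_force: 12.0
```

>>> {"method": "apply_moves", "body": {"series": [{"dx":0,"dy":0,"dz":0.1,"twist":0},{"dx":0,"dy":0,"dz":0.16,"twist":0},{"dx":0,"dy":0,"dz":0.2,"twist":0},{"dx":0,"dy":0,"dz":0.205,"twist":0},{"dx":0,"dy":0,"dz":0.205,"twist":0}]}}

```text
t: 15.0
position: [457.4, -183.5, 15.1]
eef_rot: [-2.332, -2.105, 0.0]
force: [0.1, 0.6, -1.1]
finger_gap: 52.9
gripper_force: 12.0
```

>>> {"method": "apply_moves", "body": {"series": [{"dx":0,"dy":0,"dz":0,"twist":0},{"dx":0,"dy":0,"dz":0,"twist":0},{"dx":0,"dy":0,"dz":0,"twist":0},{"dx":0,"dy":0,"dz":0,"twist":0},{"dx":0,"dy":0,"dz":0,"twist":0}], "jaw": 72}}

```text
t: 15.5
position: [457.4, -183.5, 15.2]
eef_rot: [2.332, 2.105, 0.0]
force: [-0.0, -0.1, 0.1]
finger_gap: 71.7
gripper_force: 0.0
```

>>> {"method": "apply_moves", "body": {"series": [{"dx":0,"dy":0,"dz":-0.3,"twist":0},{"dx":0,"dy":0,"dz":-0.7,"twist":0},{"dx":0,"dy":0,"dz":-1,"twist":0},{"dx":0,"dy":0,"dz":-1,"twist":0},{"dx":0,"dy":0,"dz":-1,"twist":0}]}}

```text
t: 16.0
position: [457.6, -183.5, 115.4]
eef_rot: [2.331, 2.105, 0.001]
force: [0.5, 0.2, -0.9]
finger_gap: 72.3
gripper_force: 0.0
```

>>> {"method": "apply_moves", "body": {"series": [{"dx":0.08,"dy":0.45,"dz":0,"twist":0},{"dx":0.15,"dy":0.9,"dz":0,"twist":0},{"dx":0.15,"dy":0.9,"dz":0,"twist":0}]}}

```text
t: 16.3
position: [551.0, -177.0, 112.0]
eef_rot: [-2.328, -2.104, 0.002]
force: [-0.3, 0.8, -0.9]
finger_gap: 71.8
gripper_force: 0.0
```

>>> {"method": "apply_moves", "body": {"series": [{"dx":0.08,"dy":0.45,"dz":0,"twist":0},{"dx":0.15,"dy":0.9,"dz":0,"twist":0},{"dx":0.15,"dy":0.9,"dz":0,"twist":0},{"dx":0.15,"dy":0.9,"dz":0,"twist":0},{"dx":0.15,"dy":0.9,"dz":0,"twist":0}]}}

```text
t: 16.8
position: [638.4, -172.0, 114.5]
eef_rot: [-2.331, -2.104, 0.001]
force: [-1.2, 0.3, 0.1]
finger_gap: 71.9
gripper_force: 0.0
```

Run:
```python
from h import *
print(sensors.state()['position'])
im,i=snap('wrist','w4'); print([w2px(i,[640.1,-171.5,z]) for z in (0,50)])
```

```text
[ 638.38972246 -171.97957508  114.47912769]
[(np.float64(325.9145069349839), np.float64(192.91547331265576)), (np.float64(326.0837480591063), np.float64(208.76114248165206))]
```

View pics/w4.png

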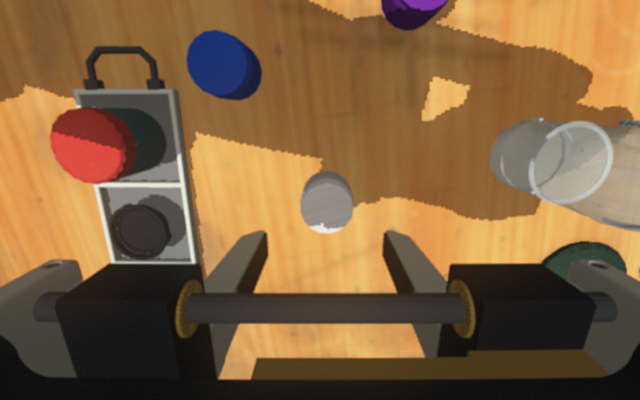

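The can lid is at (327,208), as predicted. The bowl stands in bay 2 and the jar in bay 1. Gripping the can.

>>> {"method": "apply_moves", "body": {"series": [{"dx":0,"dy":0.01,"dz":0.4,"twist":0},{"dx":0,"dy":0.01,"dz":0.7,"twist":0},{"dx":0,"dy":0.01,"dz":0.9,"twist":0},{"dx":0,"dy":0.01,"dz":1,"twist":0},{"dx":0,"dy":0.01,"dz":1,"twist":0}]}}

```text
t: 17.35
position: [639.5, -172.1, 14.5]
eef_rot: [-2.331, -2.104, 0.001]
force: [-0.4, -0.6, 0.4]
finger_gap: 72.0
gripper_force: 0.0
```

>>> {"method": "apply_moves", "body": {"series": [{"dx":0,"dy":0,"dz":0.06,"twist":0},{"dx":0,"dy":0,"dz":0.06,"twist":0},{"dx":0,"dy":0,"dz":0.06,"twist":0},{"dx":0,"dy":0,"dz":0.06,"twist":0}]}}

```text
t: 17.75
position: [640.8, -172.1, 9.8]
eef_rot: [2.331, 2.105, 0.001]
force: [0.2, -0.1, 0.9]
finger_gap: 72.1
gripper_force: 0.0
```

>>> {"method": "apply_moves", "body": {"series": [{"dx":0,"dy":0,"dz":0,"twist":0},{"dx":0,"dy":0,"dz":0,"twist":0},{"dx":0,"dy":0,"dz":0,"twist":0},{"dx":0,"dy":0,"dz":0,"twist":0},{"dx":0,"dy":0,"dz":0,"twist":0},{"dx":0,"dy":0,"dz":0,"twist":0}], "jaw": 36, "newtons": 25}}

```text
t: 18.35
position: [640.5, -172.1, 9.2]
eef_rot: [-2.332, -2.105, 0.0]
force: [-0.1, 0.7, 0.8]
finger_gap: 48.0
gripper_force: 25.0
```

>>> {"method": "apply_moves", "body": {"series": [{"dx":0,"dy":0,"dz":-0.2,"twist":0},{"dx":0,"dy":0,"dz":-0.5,"twist":0},{"dx":0,"dy":0,"dz":-0.9,"twist":0},{"dx":0,"dy":0,"dz":-0.9,"twist":0},{"dx":0,"dy":0,"dz":-0.9,"twist":0}]}}

```text
t: 18.85
position: [640.9, -172.2, 99.8]
eef_rot: [2.331, 2.104, 0.001]
force: [0.6, -0.2, -2.0]
finger_gap: 47.8
gripper_force: 25.0
```

>>> {"method": "apply_moves", "body": {"series": [{"dx":-0.14,"dy":-0.22,"dz":0,"twist":0},{"dx":-0.35,"dy":-0.55,"dz":0,"twist":0},{"dx":-0.57,"dy":-0.9,"dz":0,"twist":0},{"dx":-0.57,"dy":-0.9,"dz":0,"twist":0}]}}

```text
t: 19.25
position: [541.6, -220.8, 97.4]
eef_rot: [-2.332, -2.101, 0.003]
force: [0.3, 0.2, -1.7]
finger_gap: 47.6
gripper_force: 25.0
```

>>> {"method": "apply_moves", "body": {"series": [{"dx":-0.2,"dy":-0.32,"dz":0,"twist":0},{"dx":-0.4,"dy":-0.64,"dz":0,"twist":0},{"dx":-0.57,"dy":-0.91,"dz":0,"twist":0},{"dx":-0.57,"dy":-0.91,"dz":0,"twist":0},{"dx":-0.57,"dy":-0.91,"dz":0,"twist":0}]}}

```text
t: 19.75
position: [448.6, -267.0, 98.3]
eef_rot: [-2.332, -2.103, -0.0]
force: [-0.1, -0.0, -1.9]
finger_gap: 47.3
gripper_force: 25.0
```

>>> {"method": "apply_moves", "body": {"series": [{"dx":0,"dy":0,"dz":0.2,"twist":0},{"dx":0,"dy":0,"dz":0.4,"twist":0},{"dx":0,"dy":0,"dz":0.6,"twist":0},{"dx":0,"dy":0,"dz":0.75,"twist":0},{"dx":0,"dy":0,"dz":0.82,"twist":0},{"dx":0,"dy":0,"dz":0.85,"twist":0},{"dx":0,"dy":0,"dz":0.85,"twist":0},{"dx":0,"dy":0,"dz":0.85,"twist":0}]}}

```text
t: 20.55
position: [449.3, -267.2, 14.9]
eef_rot: [2.331, 2.105, 0.0]
force: [0.1, -0.6, -0.9]
finger_gap: 47.3
gripper_force: 25.0
```

>>> {"method": "apply_moves", "body": {"series": [{"dx":0,"dy":0,"dz":0,"twist":0},{"dx":0,"dy":0,"dz":0,"twist":0},{"dx":0,"dy":0,"dz":0,"twist":0},{"dx":0,"dy":0,"dz":0,"twist":0},{"dx":0,"dy":0,"dz":0,"twist":0}], "jaw": 70}}

```text
t: 21.05
position: [448.9, -267.1, 14.2]
eef_rot: [2.332, 2.105, 0.0]
force: [0.3, -0.3, 0.2]
finger_gap: 69.7
gripper_force: 0.0
```

>>> {"method": "apply_moves", "body": {"series": [{"dx":0,"dy":0,"dz":-0.3,"twist":0},{"dx":0,"dy":0,"dz":-0.7,"twist":0},{"dx":0,"dy":0,"dz":-1,"twist":0},{"dx":0,"dy":0,"dz":-1,"twist":0},{"dx":0,"dy":0,"dz":-1,"twist":0}]}}

```text
t: 21.55
position: [449.0, -267.1, 114.4]
eef_rot: [2.331, 2.105, 0.0]
force: [-0.3, -0.3, 0.2]
finger_gap: 69.6
gripper_force: 0.0
```

>>> {"method": "apply_moves", "body": {"series": [{"dx":0.4,"dy":0.19,"dz":0,"twist":0},{"dx":0.82,"dy":0.38,"dz":0,"twist":0},{"dx":0.82,"dy":0.38,"dz":0,"twist":0}]}}

```text
t: 21.85
position: [496.1, -185.7, 112.5]
eef_rot: [-2.327, -2.107, -0.0]
force: [-0.3, -0.2, -0.4]
finger_gap: 70.0
gripper_force: 0.0
```

>>> {"method": "apply_moves", "body": {"series": [{"dx":0.4,"dy":0.19,"dz":0,"twist":0},{"dx":0.82,"dy":0.38,"dz":0,"twist":0},{"dx":0.82,"dy":0.38,"dz":0,"twist":0}]}}

```text
t: 22.15
position: [542.1, -108.4, 112.6]
eef_rot: [-2.327, -2.108, 0.001]
force: [0.7, -0.4, 0.5]
finger_gap: 70.0
gripper_force: 0.0
```

>>> {"method": "apply_moves", "body": {"series": [{"dx":0.4,"dy":0.19,"dz":0,"twist":0},{"dx":0.82,"dy":0.38,"dz":0,"twist":0},{"dx":0.82,"dy":0.38,"dz":0,"twist":0}]}}

```text
t: 22.45
position: [588.2, -31.2, 112.6]
eef_rot: [-2.328, -2.107, 0.001]
force: [-0.2, -0.5, -1.0]
finger_gap: 70.0
gripper_force: 0.0
```

>>> {"method": "apply_moves", "body": {"series": [{"dx":0.4,"dy":0.19,"dz":0,"twist":0},{"dx":0.82,"dy":0.39,"dz":0,"twist":-0.036},{"dx":0.82,"dy":0.39,"dz":0,"twist":-0.036},{"dx":0.82,"dy":0.39,"dz":0,"twist":-0.036},{"dx":0.82,"dy":0.39,"dz":0,"twist":-0.036}]}}

```text
t: 22.95
position: [633.8, 42.3, 113.4]
eef_rot: [-2.256, -2.186, 0.002]
force: [0.7, -0.7, -0.5]
finger_gap: 70.3
gripper_force: 0.0
```

Run:
```python
from h import *
print(sensors.state()['position'])
im,i=snap('wrist','w5'); print([w2px(i,[635.6,43.3,z]) for z in (0,50)])
cv2.imwrite('pics/c5.png',im[:300,:,::-1])
```

```text
[633.80021146  42.3015771  113.43062092]
[(np.float64(326.09255653284265), np.float64(192.7029145636956)), (np.float64(326.2992486185399), np.float64(208.61701784192454))]
```

View pics/c5.png

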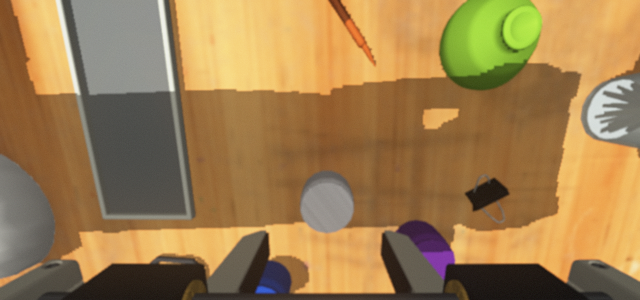

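The can lid is at (327,207), matching the prediction. Descending.

>>> {"method": "apply_moves", "body": {"series": [{"dx":0,"dy":0.01,"dz":0.4,"twist":0},{"dx":0,"dy":0.01,"dz":0.7,"twist":0},{"dx":0,"dy":0.01,"dz":0.9,"twist":0},{"dx":0,"dy":0.01,"dz":1,"twist":0},{"dx":0,"dy":0.01,"dz":1,"twist":0}]}}

```text
t: 23.5
position: [634.7, 42.8, 13.1]
eef_rot: [-2.255, -2.186, 0.002]
force: [-0.4, -0.8, 0.1]
finger_gap: 69.9
gripper_force: 0.0
```

>>> {"method": "apply_moves", "body": {"series": [{"dx":0,"dy":0,"dz":0.05,"twist":0},{"dx":0,"dy":0,"dz":0.05,"twist":0},{"dx":0,"dy":0,"dz":0.05,"twist":0},{"dx":0,"dy":0,"dz":0.05,"twist":0}]}}

```text
t: 23.9
position: [635.8, 43.7, 9.9]
eef_rot: [2.254, 2.187, 0.001]
force: [0.0, 0.2, 0.6]
finger_gap: 70.1
gripper_force: 0.0
```

>>> {"method": "apply_moves", "body": {"series": [{"dx":0,"dy":0,"dz":0,"twist":0},{"dx":0,"dy":0,"dz":0,"twist":0},{"dx":0,"dy":0,"dz":0,"twist":0},{"dx":0,"dy":0,"dz":0,"twist":0},{"dx":0,"dy":0,"dz":0,"twist":0},{"dx":0,"dy":0,"dz":0,"twist":0}], "jaw": 36, "newtons": 25}}

```text
t: 24.5
position: [635.5, 43.7, 9.2]
eef_rot: [-2.254, -2.188, -0.0]
force: [-0.1, 0.2, 0.6]
finger_gap: 47.1
gripper_force: 25.0
```

>>> {"method": "apply_moves", "body": {"series": [{"dx":0,"dy":0,"dz":-0.2,"twist":0},{"dx":0,"dy":0,"dz":-0.5,"twist":0},{"dx":0,"dy":0,"dz":-0.9,"twist":0},{"dx":0,"dy":0,"dz":-0.9,"twist":0},{"dx":0,"dy":0,"dz":-0.9,"twist":0}]}}

```text
t: 25.0
position: [635.8, 43.6, 99.7]
eef_rot: [2.254, 2.187, 0.002]
force: [0.3, -0.1, -2.4]
finger_gap: 47.4
gripper_force: 25.0
```

>>> {"method": "apply_moves", "body": {"series": [{"dx":0.2,"dy":-0.14,"dz":0,"twist":0},{"dx":0.5,"dy":-0.35,"dz":0,"twist":0},{"dx":0.83,"dy":-0.59,"dz":0,"twist":0},{"dx":0.83,"dy":-0.59,"dz":0,"twist":0}]}}

```text
t: 25.4
position: [576.4, 131.1, 97.4]
eef_rot: [-2.25, -2.189, 0.003]
force: [0.5, -0.5, -1.1]
finger_gap: 47.6
gripper_force: 25.0
```

>>> {"method": "apply_moves", "body": {"series": [{"dx":0.4,"dy":-0.29,"dz":0,"twist":0},{"dx":0.83,"dy":-0.59,"dz":0,"twist":0},{"dx":0.83,"dy":-0.59,"dz":0,"twist":0}]}}

```text
t: 25.7
position: [519.8, 216.0, 97.7]
eef_rot: [-2.25, -2.19, 0.002]
force: [-0.2, -1.1, -0.8]
finger_gap: 47.5
gripper_force: 25.0
```

>>> {"method": "apply_moves", "body": {"series": [{"dx":0.3,"dy":-0.21,"dz":0,"twist":0},{"dx":0.6,"dy":-0.42,"dz":0,"twist":0},{"dx":0.84,"dy":-0.585,"dz":0,"twist":0},{"dx":0.84,"dy":-0.585,"dz":0,"twist":0},{"dx":0.84,"dy":-0.585,"dz":0,"twist":0}]}}

```text
t: 26.2
position: [466.4, 298.5, 98.1]
eef_rot: [2.253, 2.189, -0.002]
force: [0.5, 0.3, -2.0]
finger_gap: 47.5
gripper_force: 25.0
```

>>> {"method": "apply_moves", "body": {"series": [{"dx":0,"dy":0,"dz":0.2,"twist":0},{"dx":0,"dy":0,"dz":0.4,"twist":0},{"dx":0,"dy":0,"dz":0.6,"twist":0},{"dx":0,"dy":0,"dz":0.75,"twist":0},{"dx":0,"dy":0,"dz":0.82,"twist":0},{"dx":0,"dy":0,"dz":0.85,"twist":0},{"dx":0,"dy":0,"dz":0.85,"twist":0},{"dx":0,"dy":0,"dz":0.85,"twist":0}]}}

```text
t: 27.0
position: [467.0, 299.0, 14.9]
eef_rot: [2.254, 2.188, 0.002]
force: [-0.3, 0.7, -1.0]
finger_gap: 46.9
gripper_force: 25.0
```

>>> {"method": "apply_moves", "body": {"series": [{"dx":0,"dy":0,"dz":0,"twist":0},{"dx":0,"dy":0,"dz":0,"twist":0},{"dx":0,"dy":0,"dz":0,"twist":0},{"dx":0,"dy":0,"dz":0,"twist":0},{"dx":0,"dy":0,"dz":0,"twist":0}], "jaw": 70}}

```text
t: 27.5
position: [466.6, 298.9, 14.2]
eef_rot: [2.254, 2.188, 0.0]
force: [0.5, -0.2, 0.6]
finger_gap: 69.8
gripper_force: 0.0
```

>>> {"method": "apply_moves", "body": {"series": [{"dx":0,"dy":0,"dz":-0.3,"twist":0},{"dx":0,"dy":0,"dz":-0.7,"twist":0},{"dx":0,"dy":0,"dz":-1,"twist":0},{"dx":0,"dy":0,"dz":-1,"twist":0},{"dx":0,"dy":0,"dz":-1,"twist":0}]}}

```text
t: 28.0
position: [466.7, 298.9, 114.4]
eef_rot: [2.254, 2.188, 0.001]
force: [-0.3, 0.0, -0.4]
finger_gap: 70.2
gripper_force: 0.0
```

>>> {"method": "apply_moves", "body": {"series": [{"dx":-0.13,"dy":0.4,"dz":0,"twist":-0.07},{"dx":-0.26,"dy":0.8,"dz":0,"twist":-0.14},{"dx":-0.26,"dy":0.8,"dz":0,"twist":-0.14},{"dx":-0.26,"dy":0.8,"dz":0,"twist":-0.14}], "jaw": 30}}

```text
t: 28.4
position: [545.5, 269.8, 112.2]
eef_rot: [-1.929, -2.478, 0.004]
force: [-0.1, 0.3, -0.1]
finger_gap: 42.4
gripper_force: 0.0
```

```bash
cat >> h.py <<'E'
def phi():
    a=R.from_rotvec(sensors.state()['eef_rot']).as_matrix()[:,1]; return np.arctan2(a[1],a[0])
def to(x,y,f):
    s=sensors.state()['position']; p=phi(); d=np.array([x,y])-s[:2]; print('pos',s,'phi',p,'dx',(d@[-np.sin(p),np.cos(p)])/100,'dy',(d@[np.cos(p),np.sin(p)])/100,'twist',(p-f)/2)
E
python3 -c "
from h import *
to(624.6,242.4,.595)"
```

```text
pos [545.47396664 269.81624681 112.1836885 ] phi 0.2475514066187558 dx -0.45968782073339265 dy 0.6999607717394416 twist -0.1737242966906221
```

>>> {"method": "apply_moves", "body": {"series": [{"dx":-0.23,"dy":0.35,"dz":0,"twist":-0.08},{"dx":-0.46,"dy":0.7,"dz":0,"twist":-0.173},{"dx":-0.46,"dy":0.7,"dz":0,"twist":-0.173},{"dx":-0.46,"dy":0.7,"dz":0,"twist":-0.173},{"dx":-0.46,"dy":0.7,"dz":0,"twist":-0.173},{"dx":-0.46,"dy":0.7,"dz":0,"twist":-0.173}]}}

```text
t: 29.0
position: [624.0, 243.8, 114.2]
eef_rot: [-1.473, -2.775, -0.0]
force: [0.3, -0.5, -0.3]
finger_gap: 30.0
gripper_force: 0.0
```

Run:
```python
from h import *
to(624.6,242.4,.595)
im,i=snap('wrist','w6'); print([w2px(i,p) for p in ([568.8,324.8,4.5],[680.4,160.1,4.5],[624.6,242.4,4.5])])
cv2.imwrite('pics/c6.png',cv2.resize(im[:350,120:520,::-1],None,fx=1.7,fy=1.7))
```

```text
pos [624.01301287 243.79360453 114.17718604] phi 0.5950145193159182 dx -0.014831186431426967 dy -0.00295036567698907 twist 7.259657959113319e-06
[(np.float64(324.50885837188224), np.float64(88.9910808586406)), (np.float64(324.64064536716404), np.float64(283.880245699247)), (np.float64(324.5523296818514), np.float64(195.9941230327519))]
```

View pics/c6.png

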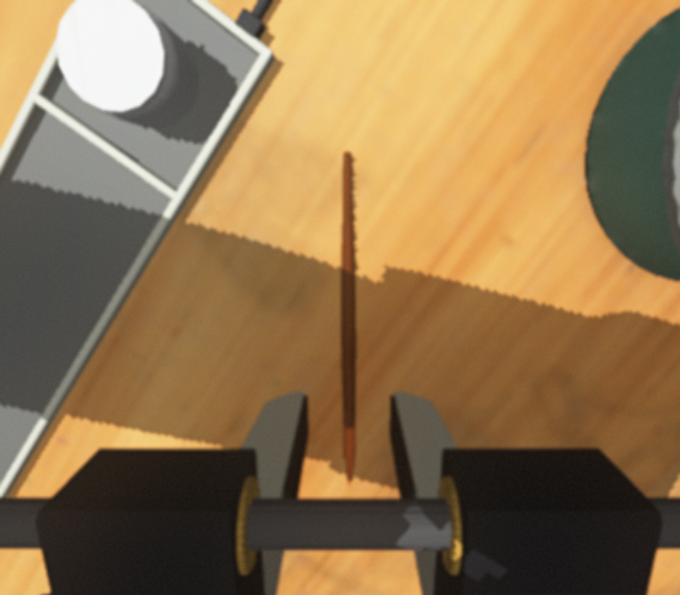

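The brush runs vertically at u≈325, v 90–282, exactly as predicted. The can stands in the square bay. Descending onto the brush.

>>> {"method": "apply_moves", "body": {"series": [{"dx":-0.01,"dy":0,"dz":0.4,"twist":0},{"dx":-0.01,"dy":0,"dz":0.7,"twist":0},{"dx":-0.01,"dy":0,"dz":0.9,"twist":0},{"dx":-0.01,"dy":0,"dz":1,"twist":0},{"dx":-0.01,"dy":0,"dz":1,"twist":0},{"dx":-0.01,"dy":0,"dz":1,"twist":0}]}}

```text
t: 29.65
position: [625.9, 242.7, 15.4]
eef_rot: [1.471, 2.775, 0.002]
force: [0.3, -0.3, -0.4]
finger_gap: 30.0
gripper_force: 0.0
```

>>> {"method": "apply_moves", "body": {"series": [{"dx":0,"dy":0,"dz":0.06,"twist":0},{"dx":0,"dy":0,"dz":0.09,"twist":0},{"dx":0,"dy":0,"dz":0.11,"twist":0},{"dx":0,"dy":0,"dz":0.11,"twist":0},{"dx":0,"dy":0,"dz":0.11,"twist":0}]}}

```text
t: 30.15
position: [625.6, 242.4, 3.3]
eef_rot: [1.471, 2.776, 0.0]
force: [0.3, -1.1, -0.5]
finger_gap: 30.1
gripper_force: 0.0
```

>>> {"method": "apply_moves", "body": {"series": [{"dx":0,"dy":0,"dz":0,"twist":0},{"dx":0,"dy":0,"dz":0,"twist":0},{"dx":0,"dy":0,"dz":0,"twist":0},{"dx":0,"dy":0,"dz":0,"twist":0},{"dx":0,"dy":0,"dz":0,"twist":0},{"dx":0,"dy":0,"dz":0,"twist":0},{"dx":0,"dy":0,"dz":0,"twist":0}], "jaw": 0, "newtons": 12}}

```text
t: 30.85
position: [625.6, 242.4, 3.2]
eef_rot: [1.471, 2.776, 0.0]
force: [-0.1, -0.1, 2.0]
finger_gap: 8.6
gripper_force: 12.0
```

>>> {"method": "apply_moves", "body": {"series": [{"dx":0,"dy":0,"dz":-0.1,"twist":0},{"dx":0,"dy":0,"dz":-0.3,"twist":0},{"dx":0,"dy":0,"dz":-0.6,"twist":0},{"dx":0,"dy":0,"dz":-0.8,"twist":0},{"dx":0,"dy":0,"dz":-0.8,"twist":0},{"dx":0,"dy":0,"dz":-0.8,"twist":0}]}}

```text
t: 31.45
position: [625.5, 242.4, 83.3]
eef_rot: [1.471, 2.775, 0.001]
force: [0.1, -0.3, -0.4]
finger_gap: 8.8
gripper_force: 12.0
```

Run:
```python
from h import *
to(461.9,141.8,-.033)
im,i=snap('wrist','w7')
cv2.imwrite('pics/c7.png',cv2.resize(im[:350,120:520,::-1],None,fx=1.7,fy=1.7))
```

```text
pos [625.51959289 242.36237012  83.34614602] phi 0.5959799787121469 dx 0.08617660269544831 dy -1.9185905606354432 twist 0.3144899893560735
```

View pics/c7.png

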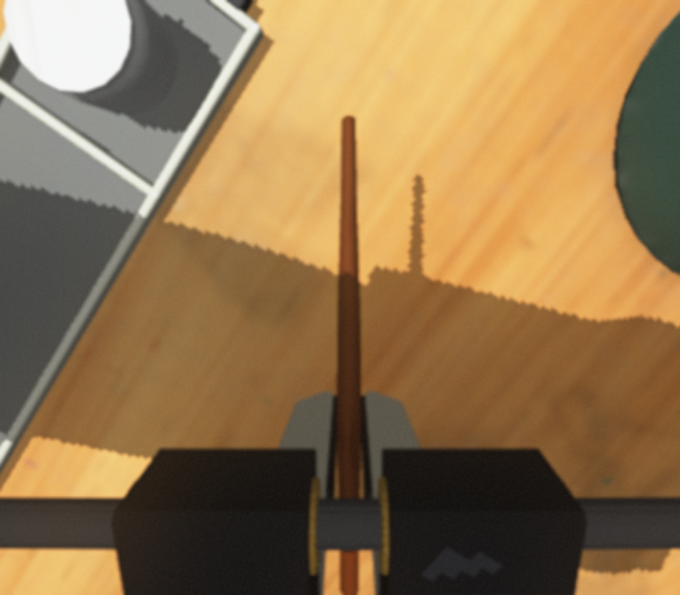

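The brush is held straight and centred, at crop x≈348. Carrying it to the long bay.

>>> {"method": "apply_moves", "body": {"series": [{"dx":0.02,"dy":-0.25,"dz":0,"twist":0.04},{"dx":0.03,"dy":-0.6,"dz":0,"twist":0.1},{"dx":0.04,"dy":-0.96,"dz":0,"twist":0.157},{"dx":0.04,"dy":-0.96,"dz":0,"twist":0.157},{"dx":0.04,"dy":-0.96,"dz":0,"twist":0.157}]}}

```text
t: 32.0
position: [543.4, 191.6, 82.5]
eef_rot: [-1.886, -2.512, 0.001]
force: [0.3, 0.4, -0.3]
finger_gap: 8.9
gripper_force: 12.0
```

```bash
python3 -c "
from h import *
to(461.9,141.8,-.033)"
```

```text
pos [543.40076825 191.56929413  82.51210236] phi 0.2827299514866971 dx -0.25056383057832143 dy -0.9214952810994588 twist 0.15786497574334857
```

>>> {"method": "apply_moves", "body": {"series": [{"dx":-0.08,"dy":-0.3,"dz":0,"twist":0.05},{"dx":-0.17,"dy":-0.6,"dz":0,"twist":0.1},{"dx":-0.25,"dy":-0.92,"dz":0,"twist":0.158},{"dx":-0.25,"dy":-0.92,"dz":0,"twist":0.158},{"dx":-0.25,"dy":-0.92,"dz":0,"twist":0.158},{"dx":-0.25,"dy":-0.92,"dz":0,"twist":0.158},{"dx":-0.25,"dy":-0.92,"dz":0,"twist":0.158}]}}

```text
t: 32.7
position: [463.0, 142.6, 82.9]
eef_rot: [-2.257, -2.185, 0.001]
force: [0.8, -0.3, -0.4]
finger_gap: 8.4
gripper_force: 12.0
```

Run:
```python
from h import *
to(461.9,141.8,-.033)
im,i=snap('wrist','w8'); print([w2px(i,p) for p in ([461.9,141.8,4],)])
cv2.imwrite('pics/c8.png',cv2.resize(im[:350,120:520,::-1],None,fx=1.7,fy=1.7))
```

```text
pos [463.04988976 142.56901424  82.9351888 ] phi -0.032610440222069444 dx -0.00806097144057382 dy -0.011242049488570233 twist 0.00019477988896527895
[(np.float64(322.87624085601277), np.float64(205.09868177440867))]
```

View pics/c8.png

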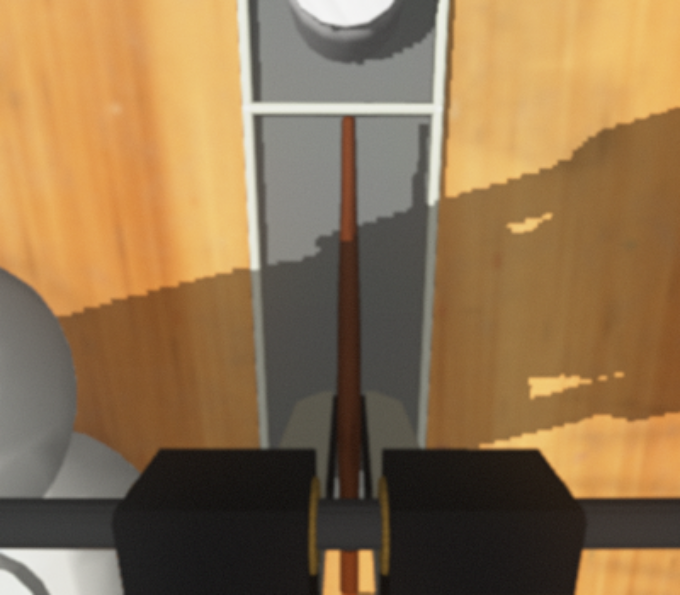

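The brush, at crop x≈348, is parallel to and centred between the ribs (250–440). Before lowering, I'll check the bowl stack's height and clearance from two views (foot ring at top (286,370), scene (386,344)).

Run:
```python
from h import *
t,s=load('top0'),load('scene0')
for z in (0,30,60,80,100,120,150): print(z,px2w(t,286,370,z)[:2],px2w(s,386,344,z)[:2],'edge',px2w(t,288,332,z)[:2], px2w(load('w8'),164,226,z)[:2])
```

```text
0 [268.45047932  36.46335882] [305.5136792   10.05901858] edge [348.82229891  33.64792984] [314.1666541  124.95791012]
30 [276.19796922  34.80634776] [296.47664001  20.21984485] edge [353.86577339  32.08564058] [332.50989989 136.46431052]
60 [283.94545912  33.1493367 ] [287.43960083  30.38067113] edge [358.90924787  30.52335132] [350.85314568 147.97071093]
80 [289.11045239  32.04466266] [281.41490804  37.15455531] edge [362.27156419  29.48182514] [363.08197621 155.64164453]
100 [294.27544565  30.93998862] [275.39021525  43.92843949] edge [365.63388051  28.44029897] [375.31080673 163.31257813]
120 [299.44043892  29.83531458] [269.36552246  50.70232368] edge [368.99619683  27.3987728 ] [387.53963726 170.98351173]
150 [307.18792882  28.17830352] [260.32848327  60.86314995] edge [374.03967131  25.83648354] [405.88288305 182.48991214]
```

The stack is about 65 mm tall and the gripper body stays above about 90 mm, so it is clear. Lowering the brush.

>>> {"method": "apply_moves", "body": {"series": [{"dx":-0.01,"dy":-0.01,"dz":0.15,"twist":0},{"dx":-0.01,"dy":-0.01,"dz":0.35,"twist":0},{"dx":-0.01,"dy":-0.01,"dz":0.55,"twist":0},{"dx":-0.01,"dy":-0.01,"dz":0.68,"twist":0},{"dx":-0.01,"dy":-0.01,"dz":0.73,"twist":0},{"dx":-0.01,"dy":-0.01,"dz":0.755,"twist":0},{"dx":-0.01,"dy":-0.01,"dz":0.755,"twist":0},{"dx":-0.01,"dy":-0.01,"dz":0.755,"twist":0}]}}

```text
t: 33.55
position: [461.8, 141.3, 8.3]
eef_rot: [2.258, 2.183, 0.001]
force: [0.5, -0.0, -0.9]
finger_gap: 8.6
gripper_force: 12.0
```

>>> {"method": "apply_moves", "body": {"series": [{"dx":0,"dy":0,"dz":0,"twist":0},{"dx":0,"dy":0,"dz":0,"twist":0},{"dx":0,"dy":0,"dz":0,"twist":0}]}}

```text
t: 33.85
position: [461.5, 141.2, 7.9]
eef_rot: [2.259, 2.183, 0.001]
force: [0.5, -0.5, 0.3]
finger_gap: 8.6
gripper_force: 12.0
```

Release with a modest opening, lift straight up, then retreat to +x and look.

>>> {"method": "apply_moves", "body": {"series": [{"dx":0,"dy":0,"dz":0,"twist":0},{"dx":0,"dy":0,"dz":0,"twist":0},{"dx":0,"dy":0,"dz":0,"twist":0},{"dx":0,"dy":0,"dz":0,"twist":0},{"dx":0,"dy":0,"dz":0,"twist":0}], "jaw": 24}}

```text
t: 34.35
position: [461.4, 141.2, 7.6]
eef_rot: [2.259, 2.183, -0.0]
force: [0.5, -1.0, 0.5]
finger_gap: 24.1
gripper_force: 0.0
```

>>> {"method": "apply_moves", "body": {"series": [{"dx":0,"dy":0,"dz":-0.15,"twist":0},{"dx":0,"dy":0,"dz":-0.5,"twist":0},{"dx":0,"dy":0,"dz":-1,"twist":0},{"dx":0,"dy":0,"dz":-1,"twist":0},{"dx":0,"dy":0,"dz":-1,"twist":0}]}}

```text
t: 34.85
position: [462.0, 141.4, 109.6]
eef_rot: [2.258, 2.182, 0.004]
force: [-1.1, -0.7, 0.2]
finger_gap: 24.2
gripper_force: 0.0
```

>>> {"method": "apply_moves", "body": {"series": [{"dx":0.5,"dy":0,"dz":-1,"twist":0},{"dx":0.5,"dy":0,"dz":-1,"twist":0},{"dx":1,"dy":0,"dz":-1,"twist":0},{"dx":1,"dy":0,"dz":-1,"twist":0}]}}

```text
t: 35.25
position: [464.7, 244.5, 208.7]
eef_rot: [-2.256, -2.186, -0.002]
force: [0.7, 0.5, -1.4]
finger_gap: 23.8
gripper_force: 0.0
```

>>> {"method": "apply_moves", "body": {"series": [{"dx":1,"dy":0,"dz":-0.5,"twist":0},{"dx":1,"dy":0,"dz":-0.5,"twist":0},{"dx":1,"dy":0,"dz":-0.5,"twist":0},{"dx":1,"dy":0,"dz":-0.5,"twist":0}]}}

```text
t: 35.65
position: [468.0, 342.0, 256.8]
eef_rot: [-2.257, -2.185, 0.002]
force: [0.2, 0.2, -1.5]
finger_gap: 24.0
gripper_force: 0.0
```

>>> {"method": "apply_moves", "body": {"series": [{"dx":1,"dy":0,"dz":0,"twist":0},{"dx":1,"dy":0,"dz":0,"twist":0},{"dx":1,"dy":0,"dz":0,"twist":0},{"dx":1,"dy":0,"dz":0,"twist":0}]}}

```text
t: 36.05
position: [471.5, 440.0, 255.6]
eef_rot: [2.258, 2.184, -0.005]
force: [0.2, 1.2, 0.3]
finger_gap: 24.1
gripper_force: 0.0
```

Run:
```python
from h import *
im,i=snap('top','t9')
cv2.imwrite('pics/c9.png',cv2.resize(im[110:315,125:465,::-1],None,fx=2.35,fy=2.35,interpolation=cv2.INTER_CUBIC))
```

```text
(no output)
```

View pics/c9.png

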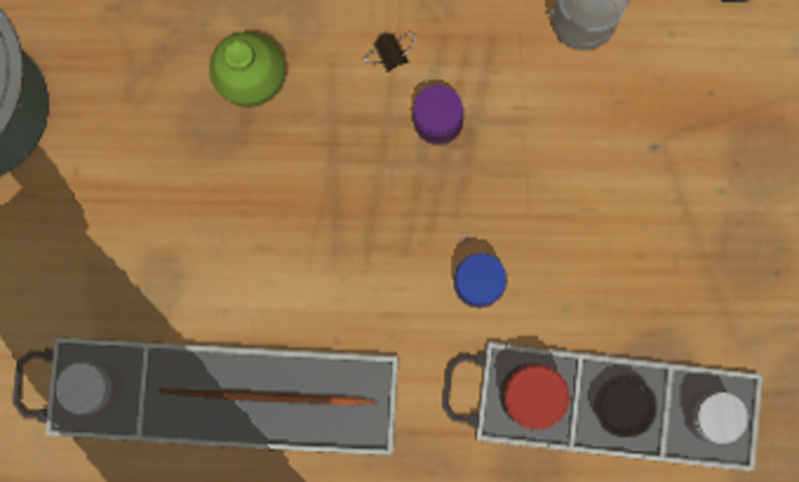

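The final picture shows the jar (537,396), bowl (625,404) and can (721,417) in bays 1–3, the other can (83,388) in the square bay, and the brush (160–377, ~397) along the middle of the long bay. The pot and clip have not moved, so I'm handing in.

```bash
python3 -c "
from h import *
print(ticket.finish_job())"
```

```text
the job is handed in; nothing more can be done
None
```

I handed the job in at about 36 s of arm time: the last picture shows the jar, the bowl and one can in bays one to three, the other can in the square bay, and the brush lengthways in the long bay, with the pot and clip unmoved; no verdict came back.

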